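Open the shoe-care chest and hold its lid up

ROBOT

A 7-joint arm with a two-finger parallel gripper is mounted at the origin on the work surface. World frame = base frame: x ahead of the robot, y to its left, z up, the work surface at z = 0. Lengths are in m, angles in rad, forces in N, time in s.
With the tool pointing down it reaches from about 0.425 to 0.875 m from the base axis. Payload 4.7 kg.
Tool frame: the origin (TCP) lies between the finger pads; the fingertips stand 8 mm ahead of it and the grasp point (between the pads) lies 11 mm behind it; z points along the fingers, y is the direction in which the jaws open and shut (so a half turn about z gives the same grasp; the last joint's range is limited). The gripper opens to 87 mm and grips with 3 to 60 N. Pads are 19 mm wide; open, the fingers measure 117 mm over their backs; the gripper's body (75 mm by 190 mm) begins 51 mm behind the grasp point.
Start: joints at [-1.246, 0.321, -0.07, 1.45, 0.023, 1.371, -0.057], TCP at [0.199, 0.619, 0.231] pointing down, gripper open.
Joint ranges: [-2.86, 2.86], [-0.3, 2.09], [-1.38, 1.24], [0.06, 2.45], [-1.56, 4.7], [0.09, 2.05], [-2.69, 2.69]. Speed limits (rad/s): [2.57, 2.57, 3.14, 3.14, 3.14, 3.14, 3.14].

INTERFACE

Orientations are given as a rotation vector (axis times angle).
In Python, from bench import ctrl, optics, ticket gives the robot as it stands.
- The arm moves only by the tool play_rows, never from a script. Its argument "motion" is a list of rows, each a list of 5 numbers: the closure, from 0 (fully open) to 1 (shut), then the shift along the tool's x, y, z in cm, then the turn about the tool's z in rad. In form: [[jaw, tx, ty, tz, spin], ...]. A call has 1 to 20 rows; each row shifts and turns the commanded pose from where the row before left it, along the tool's axes as they then stand; what a row does not reach is not made up. A row lasts 1/8 s, in which the tool goes at most 62.5 mm and 10.7 degrees, less where a joint would pass 70% of its speed; a pose out of reach is approached as far as the arm can. A call is refused whole if a number of a shift passes 6.25 or a number of a turn 0.188, either way. A call with a gripper value outside its range is refused whole. The fingers move at their own pace and stop on an object; "force" is the grip in N (left out, the last holds). Time passes only in rows, so rows that do not move let the fingers close. It gives the time, the measured TCP pose, the force and the opening at its end, in the units of the state.
- ctrl.get_state(): the state, without advancing time (a new reading comes with each control period).
- optics.get_image(name): name is "scene" or "top"; returns the picture (400x640x3 uint8, red, green, blue); there is no depth.
- optics.calibration(name): a dict with "K" (3x3 intrinsics, pixels), "distortion" ([k1, k2, p1, p2, k3] as OpenCV has them; the pictures are not rectified), "pose" (4x4, takes a point from camera to world coordinates). Camera axes: x right, y down, z forward; pixel columns grow to the right and rows downward; lengths in m; the calibration is good to about 2 mm. A picture is of the moment at which its call begins. calibration takes no time and is no camera call.
- ticket.close_job(): hands the job in, once; it reports no verdict.
The state is a dict: "time": time; "joint_positions": joint angles; "qd": joint speeds; "joint_torque": joint torques, N m; "position": TCP position; "tool_rot": TCP orientation; "ft_force": force on the tool from outside, world axes, zero at the start; "torque": the same for the moment, N m; "grip_width": opening from 0.0 (shut) to 1.0 (fully open).
Only numpy, scipy, OpenCV 4.12 (cv2) and the standard library are available. Lean on these libraries where they do the work, as an engineer would, in place of code of your own. Each camera call takes 0.05 s, during which the arm holds its last target.

TASK

Open the plywood shoe-care chest on the table and hold its lid up at about 45 degrees, so that somebody can reach in. The round knob on the lid works a hidden catch that may or may not be caught: tug the knob upwards first, before turning it, and if the lid is held fast, turn the knob a quarter turn anticlockwise (seen from above) to release it. Finish while still holding the lid up with the gripper, steady, and leave the bottle, the brush and the roll of tape beside the chest where they are.

Things in the scene. Friction and masses are not known exactly. Their poses are not given: they have to be found in the camera images.
- knob_grip (a point): Centre of the plain round steel knob on the lid: a cylinder 34 mm across, 24 mm tall, on a 16 mm neck. This point is on its axis, 28 mm above the lid's top face; the knob's underside is 16 mm and its top 40 mm above the lid. z points along the knob's axis, out of the lid (up while shut); the frame moves with both. Gripped along the hinge line, it pivots in the fingers as the lid rises.
- knob (a joint): Turn of the knob from how it was found (rad), anticlockwise from above positive; friction 0.05 N m. It has no mark: whether the hidden tongue it turns is caught cannot be seen. Caught: when tugged, the lid rises about 3 mm at the knob, then stops hard; an anticlockwise quarter turn (1.57) always frees it, less than 1.3 may not. Free: the lid just keeps rising.
- lid (a joint): Angle of the lid (rad): 0 shut, growing as its front edge is raised, 1.25 at the stop of its hinges. It does not stay up: let go, it falls shut. The lid with its knob weighs 0.5 to 0.8 kg, so raising it takes 3 to 6 N at the knob. Closing fingers may press it down a little; a tug must lift it off its seat, through its small play.
- lid_hinge (a point): Middle of the hinge line, fixed on the chest's rear top edge (away from the robot), 120 mm above the table, level with the shut lid's underside. x points level from the chest's front to its back, y along the hinge line, z up. The knob's axis is at x = -208 mm, y = 0. A positive lid angle is a right-hand turn about y. The chest is fixed, 260 mm deep (x), 360 mm wide (y), 120 mm tall.
- lid_front (a point): Middle of the lid's front edge, half-way through its 10 mm thickness; 272 mm in front of the hinge line. Moves and tilts with the lid. The lid is a plywood board 372 mm wide that overhangs the chest's front by 12 mm and its ends by 6 mm.
- bottle: White squeeze bottle, upright, 44 mm in diameter and 140 mm tall, origin under its centre; stands left of the chest. To be left alone.
- brush: Wooden shoe brush lying bristles down, 160 x 50 x 42 mm, origin under its centre; lies right of the chest. To be left alone.
- tape: Roll of tape lying flat, 100 mm in diameter and 48 mm tall, origin under its centre; lies left of the chest. To be left alone.

How it is judged:
On the way, in this order (a step that is already met when the one before it is completed fails the run):
1. the lid is tugged off its seat (over 0.003 rad, about 0.6 mm at the knob) with the knob not yet turned (within 0.25 rad of how it was found) (value of joint lid above 0.003 rad and value of joint knob between -0.25 and 0.25 rad), for 0.1 s.
2. the catch is free and the lid raised past 0.4 rad (value of joint lid above 0.4 rad), for 0.2 s.
At the end, for the whole second after the job is handed in: The lid stands steady between 0.6 and 1.0 rad (34 and 57 degrees), held up by the gripper with more than 1 N and by nothing else, and the bottle, the brush and the tape are within 30 mm of where they stood (value of joint lid between 0.6 and 1 rad and velocity of joint lid between -0.06 and 0.06 rad/s and (contact force between lid and the fingers above 1 N or contact force between lid and the arm above 1 N) and contact force between lid and bottle below 0.2 N and contact force between lid and brush below 0.2 N and contact force between lid and tape below 0.2 N and distance of each of bottle, brush, tape from where it was at the start of the episode below 0.03 m); the arm keeps its last pose, push and grip.
It fails at once if the bottle is tipped over (angle between bottle's own z axis and vertical above 0.6 rad).
It fails at once if a thing beside the chest is pushed away by more than 50 mm (distance of any of bottle, brush, tape from where it was at the start of the episode above 0.05 m).
It also fails if it takes over 51 s, if anything falls off the work surface, if the arm or the gripper's body presses on something with over 40 N, if the wrist force passes 120 N, or if a joint passes its speed limit or range.

## Working session

There is one attempt and no reset: what is moved stays moved. The work goes in short steps, Python scripts to look and compute and a tool call to move; the robot and the scene stay as the last step left them, time stands still between calls to the robot, and variables do not carry over. Pictures are saved under pics/ and viewed, and the job is handed in when it is done.

Besides the shell and the picture viewer there is one more tool, called as name(argument=value, ...) on one line, values as JSON. play_rows: Moves the arm, as the interface text tells. Its arguments: {"type":"object","properties":{"motion":{"type":"array"},"force":{"type":"number"}},"required":["motion"]}

```bash
ls; mkdir -p pics
python3 - <<'E'
from bench import ctrl, optics
import cv2
for n in("scene","top"):
    cv2.imwrite(f"pics/{n}0.png",cv2.cvtColor(optics.get_image(n),cv2.COLOR_RGB2BGR))
    c=optics.calibration(n);print(n,c)
print(ctrl.get_state())
E
```

```text
pics
scene {'K': array([[459.58368129,   0.        , 322.98820973],
       [  0.        , 459.58368129, 200.27332541],
       [  0.        ,   0.        ,   1.        ]]), 'distortion': array([-0.07800666,  0.        ,  0.        ,  0.        ,  0.        ]), 'pose': array([[ 0.22081934,  0.63806219, -0.73764183,  1.51782827],
       [ 0.97517352, -0.1315723 ,  0.17811607, -0.17974658],
       [ 0.0165959 , -0.75866025, -0.65127506,  0.92624144],
       [ 0.        ,  0.        ,  0.        ,  1.        ]])}
top {'K': array([[371.10573546,   0.        , 321.37908683],
       [  0.        , 371.10573546, 203.57170497],
       [  0.        ,   0.        ,   1.        ]]), 'distortion': array([-0.0879192,  0.       ,  0.       ,  0.       ,  0.       ]), 'pose': array([[ 0.01547096, -0.9907376 ,  0.13490607,  0.46195093],
       [-0.99976023, -0.01323661,  0.01744359,  0.02582138],
       [-0.01549633, -0.13514359, -0.99070484,  1.04761419],
       [ 0.        ,  0.        ,  0.        ,  1.        ]])}
{'time': 0.1, 'joint_positions': array([-1.24587657,  0.32172512, -0.07006843,  1.45153744,  0.02259785,
        1.37081375, -0.05693998]), 'qd': array([ 0.00172646, -0.00026216,  0.00022627, -0.003839  , -0.0016653 ,
       -0.00359439,  0.00066505]), 'joint_torque': array([ 2.27121012e-05, -4.92567372e+01, -4.05769022e-01, -3.13399494e+01,
       -6.41850941e-02,  3.94193397e-02,  5.60399837e-05]), 'position': array([0.19870335, 0.61837982, 0.22959399]), 'tool_rot': array([-4.86289620e-01, -3.10355801e+00,  2.65303735e-03]), 'ft_force': array([ 0.57698937, -0.7715989 ,  0.38130489]), 'torque': array([0.02957618, 0.05704886, 0.06747687]), 'grip_width': 1.0045834210669289}
```

View pics/scene0.png

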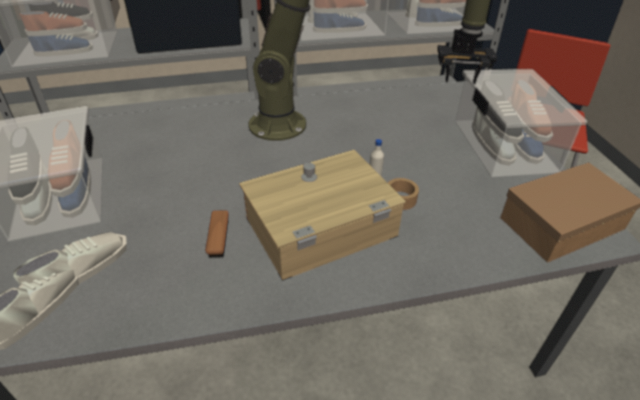

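View pics/top0.png

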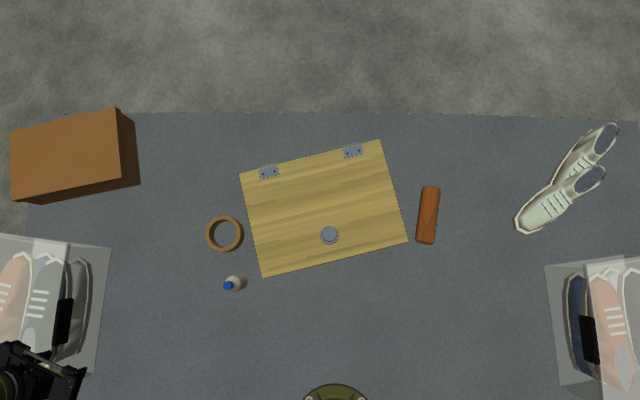

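The top view shows the lid with corners at about (240,173), (380,139), (408,241) and (262,277). The knob is at (330,235), the bottle at (233,284), the tape at (224,233) and the brush at (428,214). I'll fit the chest pose next.

```bash
cat > h.py <<'E'
import numpy as np, cv2
from bench import ctrl, optics
def proj(n,P):
    c=optics.calibration(n);T=np.linalg.inv(c["pose"])
    return cv2.projectPoints(np.float64(P).reshape(-1,1,3),cv2.Rodrigues(T[:3,:3])[0],T[:3,3],c["K"],c["distortion"])[0][:,0]
def ray(n,uv,z):
    c=optics.calibration(n);p=cv2.undistortPoints(np.float64(uv).reshape(-1,1,2),c["K"],c["distortion"])[:,0]
    d=np.c_[p,np.ones(len(p))]@c["pose"][:3,:3].T;o=c["pose"][:3,3]
    return o+d*((z-o[2])/d[:,2])[:,None]
def chest(x,y,a,P):  # hinge frame -> world
    c,s=np.cos(a),np.sin(a);return np.array([x,y,.12])+np.asarray(P)@np.array([[c,-s,0],[s,c,0],[0,0,1]]).T
E
python3 - <<'E'
from h import *
from scipy.optimize import least_squares
im=cv2.imread("pics/top0.png")
hsv=cv2.cvtColor(im,cv2.COLOR_BGR2HSV)
m=cv2.inRange(hsv,(15,60,90),(35,255,255));m[:120]=0;m[:,:238]=0;m[:,412:]=0
m=cv2.morphologyEx(m,cv2.MORPH_CLOSE,np.ones((25,25)))
c=max(cv2.findContours(m,0,1)[0],key=cv2.contourArea)
# sides' edge points -> world at z .13
box=cv2.boxPoints(cv2.minAreaRect(c));print(box)
W=ray("top",c[:,0].astype(float),.13)[:,:2].astype(np.float32)
r=cv2.minAreaRect(W);print("rect",r);b=cv2.boxPoints(r);print(b)
k=ray("top",[[330,235]],.17)[0];print("knob top",k)
print("bottle base?",ray("top",[[230,286]],.14),"tape",ray("top",[[224,233]],.048),"brush",ray("top",[[428,214]],.042))
for n,reg in(("top",(225,125,425,290)),("scene",(200,120,430,290))):
    i=cv2.imread(f"pics/{n}0.png")[reg[1]:reg[3],reg[0]:reg[2]]
    cv2.imwrite(f"pics/{n}0z.png",cv2.resize(i,None,fx=3.4,fy=3.4,interpolation=cv2.INTER_CUBIC))
E
```

```text
[[222.00003 176.99998]
 [382.23532 136.94118]
 [408.4706  241.88237]
 [248.23532 281.94116]]
rect ((0.5743476748466492, 0.058342695236206055), (0.27213430404663086, 0.40907418727874756), 14.91635513305664)
[[ 0.390216    0.22096254]
 [ 0.49551523 -0.1743269 ]
 [ 0.75847936 -0.10427715]
 [ 0.6531801   0.2910123 ]]
knob top [0.50686373 0.01976468 0.17      ]
bottle base? [[0.38058142 0.26058594 0.14      ]] tape [[0.51379077 0.30693897 0.048     ]] brush [[ 0.57402157 -0.24829753  0.042     ]]
```

View pics/top0z.png

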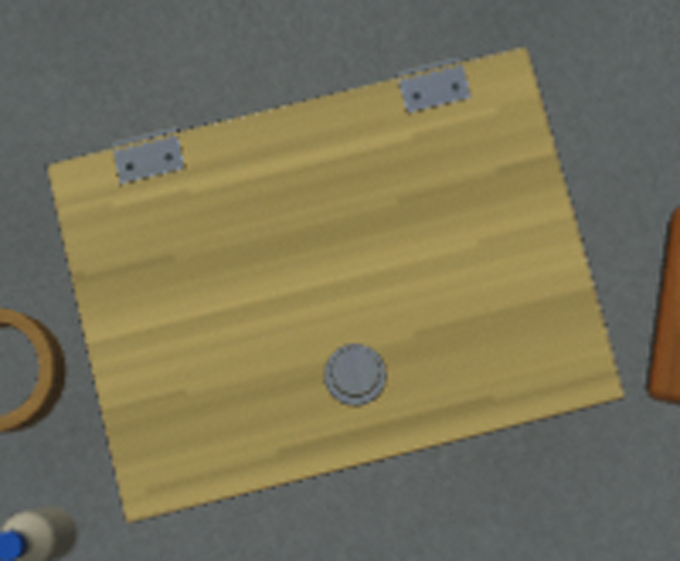

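View pics/scene0z.png

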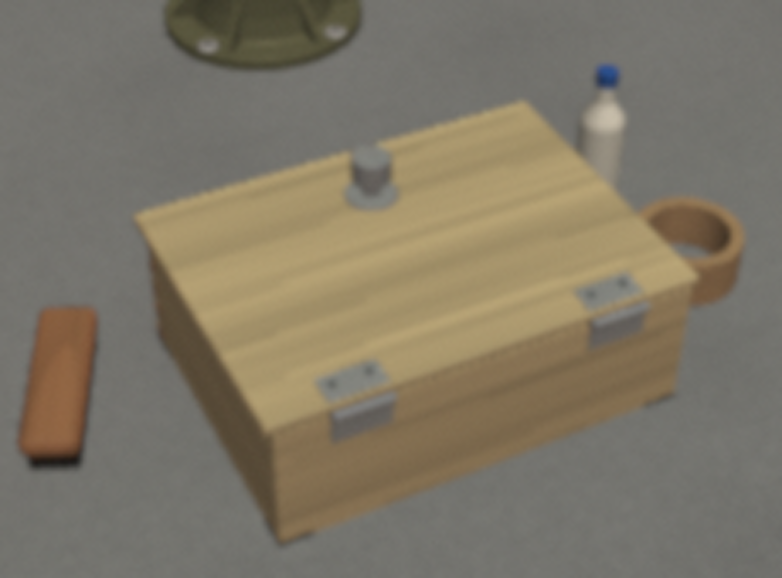

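The zoomed lid corners are clear in both views: top at (49,165), (527,47), (623,396), (127,521), and scene at (136,217), (522,102), (697,275), (268,432). I'll fit the pose to all of them.

Run:
```python
from h import *
from scipy.optimize import least_squares
s=3.4
# order: rear-left, rear-right, front-right, front-left (y left +), then knob top
L=[[0,.186,.01],[0,-.186,.01],[-.272,-.186,.01],[-.272,.186,.01],[-.208,0,.05]]
t=np.array([[49,165],[527,47],[623,396],[127,521],[356,370]])/s+[225,125]
c=np.array([[697,275],[268,432],[136,217],[522,102],[371,153]])/s+[200,120]
def f(p):return np.r_[(proj("top",chest(*p,L))-t).ravel(),(proj("scene",chest(*p,L))-c).ravel()]
r=least_squares(f,[.7,.05,.25]);p=r.x;print(p,np.round(r.fun.reshape(-1,2),1).tolist())
print("knob grip",chest(*p,[[-.208,0,.038]]),"hinge dir ang",p[2]+np.pi/2)
st=ctrl.get_state();R=cv2.Rodrigues(st['tool_rot'])[0];print(R)
k=ray("top",[t[4]],.17);print(k)
np.save("p.npy",p)
```

```text
[0.71061972 0.07498176 0.26187523] [[-1.1, -0.5], [-0.4, -0.9], [0.5, -0.2], [-0.2, 0.3], [-0.3, -0.0], [0.8, -0.2], [-1.1, -0.6], [-1.4, -1.0], [0.4, -1.0], [-0.3, 0.6]]
knob grip [[0.50971123 0.02113216 0.158     ]] hinge dir ang 1.8326715596411849
[[-9.52074521e-01  3.05865862e-01 -4.26169100e-04]
 [ 3.05866144e-01  9.52073108e-01 -1.64289801e-03]
 [-9.67622770e-05 -1.69451203e-03 -9.99998560e-01]]
[[0.50962885 0.02049422 0.17      ]]
```

Fit residuals are about 1 px, and the knob grip is at (0.510, 0.021, 0.158). I'll approach with the jaws across the hinge line, so a quarter turn brings them along it, ready for lifting.

play_rows(motion=[[0,-3.42,-3.38,0,0],[0,-3.42,-3.38,0,0],[0,-3.42,-3.38,0,0],[0,-3.42,-3.38,0,0],[0,-3.42,-3.38,0,0],[0,-3.42,-3.38,0,0],[0,-3.42,-3.38,0,0],[0,-3.42,-3.38,0,0],[0,-3.42,-3.38,0,0],[0,-3.42,-3.38,0,0],[0,-3.42,-3.38,0,0],[0,-3.42,-3.38,0,0],[0,-3.42,-3.38,0,0],[0,-3.42,-3.38,0,0],[0,0,0,0,0.169],[0,0,0,0,0.169],[0,0,0,0,0.169],[0,0,0,0,0.169],[0,0,0,0,0.169],[0,0,0,0,0.169]])

```text
time: 2.6
position: [0.5096, 0.0219, 0.2301]
tool_rot: [-1.939, -2.471, 0.001]
ft_force: [0.7, 0.7, -0.4]
grip_width: 1.0
```

play_rows(motion=[[0,0,0,0,0],[0,0,0,0,0]])

```text
time: 2.85
position: [0.5098, 0.0219, 0.2304]
tool_rot: [-1.928, -2.48, 0.0]
ft_force: [1.5, 0.2, 0.2]
grip_width: 0.999
```

```bash
cat > s.py <<'E'
from h import *
s=ctrl.get_state();R=cv2.Rodrigues(s['tool_rot'])[0];p=np.load("p.npy")
k=chest(*p,[-.208,0,.027])
print("t",round(s['time'],2),"pos",s['position'].round(4),"yang",np.arctan2(R[1,1],R[0,1]).round(3),"z",R[:,2].round(3),"F",s['ft_force'].round(1),"T",s['torque'].round(2),"w",round(s['grip_width'],3),"q",s['joint_positions'].round(2))
print("to knob in tool cm",(R.T@(k-s['position'])*100).round(2))
E
python3 s.py
python3 - <<'E'
from h import *
for n,(a,b,c,d) in(("top",(225,125,425,290)),("scene",(200,60,430,230))):
    i=optics.get_image(n)[b:d,a:c,::-1]
    cv2.imwrite(f"pics/{n}1.png",cv2.resize(i,None,fx=3,fy=3))
E
```

```text
t 2.85 pos [0.5098 0.0219 0.2304] yang 0.249 z [-0. -0. -1.] F [1.5 0.2 0.2] T [-0.08 -0.01  0.03] w 0.999 q [-0.62  0.01  0.53  1.81 -0.01  1.32  0.16]
to knob in tool cm [-0.07 -0.02  8.34]
```

View pics/scene1.png

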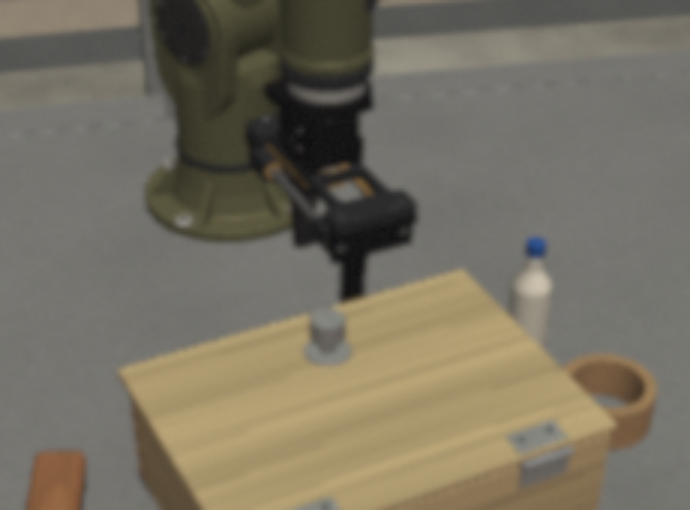

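play_rows(motion=[[0,-0.07,-0.02,2,0],[0,0,0,2,0],[0,0,0,2,0],[0,0,0,1.5,0],[0,0,0,0.8,0],[0,0,0,0,0],[0,0,0,0,0]])

```text
time: 3.82
position: [0.5105, 0.0213, 0.1482]
tool_rot: [1.931, 2.477, 0.002]
ft_force: [-0.5, -0.1, -1.0]
grip_width: 1.002
```

```bash
python3 s.py
python3 - <<'E'
from h import *
for n,(a,b,c,d) in(("top",(225,125,425,290)),("scene",(200,60,430,230))):
    i=optics.get_image(n)[b:d,a:c,::-1]
    cv2.imwrite(f"pics/{n}2.png",cv2.resize(i,None,fx=3,fy=3))
E
```

```text
t 3.83 pos [0.5105 0.0213 0.1482] yang 0.246 z [ 0.001  0.    -1.   ] F [-0.5 -0.1 -1. ] T [-0.1   0.02 -0.02] w 1.002 q [-0.6   0.08  0.54  1.92 -0.05  1.15  0.2 ]
to knob in tool cm [ 0.01 -0.08  0.12]
```

View pics/scene2.png

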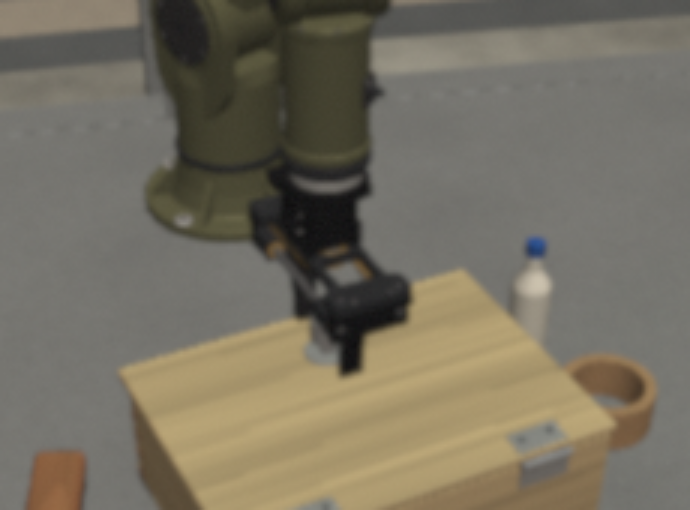

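The near finger tip is at about (350,365) in the crop and the far finger is behind the knob, so the fingers straddle it. Closing now.

play_rows(motion=[[1,0,0,0,0],[1,0,0,0,0],[1,0,0,0,0],[1,0,0,0,0],[1,0,0,0,0],[1,0,0,0,0],[1,0,0,0,0],[1,0,0,0,0]], force=35)

```text
time: 4.92
position: [0.5091, 0.021, 0.1475]
tool_rot: [-1.931, -2.476, 0.002]
ft_force: [-4.3, -1.5, 4.1]
grip_width: 0.379
```

```bash
python3 s.py
```

```text
t 4.92 pos [0.5091 0.021  0.1475] yang 0.246 z [-0.002 -0.    -1.   ] F [-4.3 -1.5  4.1] T [-0.3   1.06 -0.03] w 0.379 q [-0.6   0.08  0.54  1.92 -0.05  1.16  0.2 ]
to knob in tool cm [0.   0.07 0.05]
```

The opening is about 33 mm, so the knob is gripped. Tugging up slowly.

play_rows(motion=[[1,0,0,-0.15,0],[1,0,0,-0.15,0],[1,0,0,-0.1,0],[1,0,0,0,0],[1,0,0,0,0]])

```text
time: 5.55
position: [0.5094, 0.0211, 0.1506]
tool_rot: [-1.932, -2.477, 0.002]
ft_force: [0.8, -1.5, -12.2]
grip_width: 0.379
```

play_rows(motion=[[1,0,0,-0.1,0],[1,0,0,-0.1,0],[1,0,0,0,0],[1,0,0,0,0]])

```text
time: 6.05
position: [0.5093, 0.021, 0.1513]
tool_rot: [-1.932, -2.477, 0.003]
ft_force: [6.1, -1.3, -27.0]
grip_width: 0.378
```

```bash
python3 s.py
```

```text
t 6.05 pos [0.5093 0.021  0.1513] yang 0.246 z [-0.001 -0.001 -1.   ] F [  6.1  -1.3 -27. ] T [-0.33 -0.74  0.04] w 0.378 q [-0.61  0.08  0.54  1.91 -0.04  1.16  0.19]
to knob in tool cm [-0.    0.04  0.43]
```

After about 3.5 mm the lid stops moving and the pull climbs to 27 N, so it is caught. I'll ease down, then turn the knob a quarter turn anticlockwise, which is negative about the downward tool z.

play_rows(motion=[[1,0,0,0.2,0],[1,0,0,0.2,0],[1,0,0,0,0],[1,0,0,0,-0.12],[1,0,0,0,-0.12],[1,0,0,0,-0.12],[1,0,0,0,-0.12],[1,0,0,0,-0.12],[1,0,0,0,-0.12],[1,0,0,0,-0.12],[1,0,0,0,-0.12],[1,0,0,0,-0.12],[1,0,0,0,-0.12],[1,0,0,0,-0.12],[1,0,0,0,-0.12],[1,0,0,0,-0.12],[1,0,0,0,-0.04],[1,0,0,0,0],[1,0,0,0,0]])

```text
time: 8.43
position: [0.5103, 0.0221, 0.1509]
tool_rot: [-0.431, 3.111, 0.003]
ft_force: [-4.7, 0.7, -3.2]
grip_width: 0.379
```

```bash
python3 s.py
```

```text
t 8.43 pos [0.5103 0.0221 0.1509] yang 1.846 z [ 0.001  0.002 -1.   ] F [-4.7  0.7 -3.2] T [0.17 1.15 0.13] w 0.379 q [-0.54  0.08  0.46  1.91 -0.04  1.16  1.79]
to knob in tool cm [ 0.08 -0.08  0.39]
```

Run:
```python
import numpy as np
a=np.r_[.015,np.arange(.06,.82,.04)]
x=-.208*np.cos(a)+.038*np.sin(a);z=.208*np.sin(a)+.038*np.cos(a)
for t,i,j in zip(a[1:],np.diff(x),np.diff(z)):print(round(t,2),[1,round(-i*100,2),0,round(-j*100,2),0])
```

```text
0.06 [1, np.float64(-0.21), 0, np.float64(-0.93), 0]
0.1 [1, np.float64(-0.22), 0, np.float64(-0.82), 0]
0.14 [1, np.float64(-0.25), 0, np.float64(-0.81), 0]
0.18 [1, np.float64(-0.28), 0, np.float64(-0.8), 0]
0.22 [1, np.float64(-0.31), 0, np.float64(-0.79), 0]
0.26 [1, np.float64(-0.35), 0, np.float64(-0.77), 0]
0.3 [1, np.float64(-0.38), 0, np.float64(-0.76), 0]
0.34 [1, np.float64(-0.41), 0, np.float64(-0.74), 0]
0.38 [1, np.float64(-0.44), 0, np.float64(-0.73), 0]
0.42 [1, np.float64(-0.46), 0, np.float64(-0.71), 0]
0.46 [1, np.float64(-0.49), 0, np.float64(-0.69), 0]
0.5 [1, np.float64(-0.52), 0, np.float64(-0.67), 0]
0.54 [1, np.float64(-0.55), 0, np.float64(-0.65), 0]
0.58 [1, np.float64(-0.57), 0, np.float64(-0.62), 0]
0.62 [1, np.float64(-0.6), 0, np.float64(-0.6), 0]
0.66 [1, np.float64(-0.62), 0, np.float64(-0.58), 0]
0.7 [1, np.float64(-0.64), 0, np.float64(-0.55), 0]
0.74 [1, np.float64(-0.66), 0, np.float64(-0.53), 0]
0.78 [1, np.float64(-0.68), 0, np.float64(-0.5), 0]
```

play_rows(motion=[[1,-0.05,0,-0.3,0],[1,-0.1,0,-0.3,0],[1,-0.1,0,-0.3,0],[1,0,0,0,0],[1,0,0,0,0]])

```text
time: 9.05
position: [0.5119, 0.0226, 0.159]
tool_rot: [0.431, -3.111, -0.002]
ft_force: [-4.8, 1.9, -4.2]
grip_width: 0.376
```

```bash
python3 s.py
```

```text
t 9.05 pos [0.5119 0.0226 0.159 ] yang 1.846 z [-0.001  0.001 -1.   ] F [-4.8  1.9 -4.2] T [0.27 1.44 0.05] w 0.376 q [-0.54  0.08  0.46  1.9  -0.04  1.18  1.79]
to knob in tool cm [ 0.25 -0.08  1.2 ]
```

The lid is free: it rose 12 mm with only about 4 N. Continuing along the arc.

play_rows(motion=[[1,-0.22,0,-0.82,0],[1,-0.25,0,-0.81,0],[1,-0.28,0,-0.8,0],[1,-0.31,0,-0.79,0],[1,-0.35,0,-0.77,0],[1,-0.38,0,-0.76,0],[1,0,0,0,0]])

```text
time: 9.93
position: [0.5302, 0.0275, 0.2079]
tool_rot: [-0.431, 3.11, 0.002]
ft_force: [-5.1, 1.4, -3.2]
grip_width: 0.384
```

```bash
python3 s.py;  python3 - <<'E'
from h import *
for n,(a,b,c,d) in(("scene",(200,60,430,290)),):
    i=optics.get_image(n)[b:d,a:c,::-1]
    cv2.imwrite(f"pics/{n}3.png",cv2.resize(i,None,fx=2.5,fy=2.5))
E
```

```text
t 9.93 pos [0.5302 0.0275 0.2079] yang 1.846 z [ 0.002  0.002 -1.   ] F [-5.1  1.4 -3.2] T [0.31 1.34 0.02] w 0.384 q [-0.54  0.08  0.46  1.79 -0.04  1.28  1.78]
to knob in tool cm [ 2.16 -0.06  6.09]
```

View pics/scene3.png

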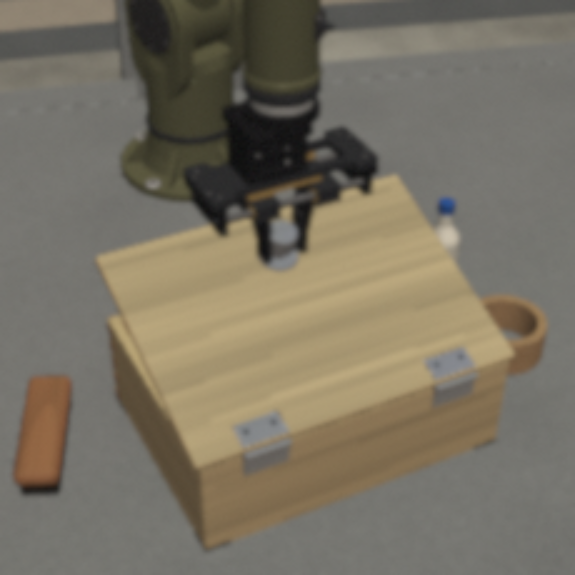

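The lid is up about 0.3 rad, with the knob held between the fingers at about (283,240). Continuing to about 0.78.

play_rows(motion=[[1,-0.41,0,-0.74,0],[1,-0.44,0,-0.73,0],[1,-0.46,0,-0.71,0],[1,-0.49,0,-0.69,0],[1,-0.52,0,-0.67,0],[1,-0.55,0,-0.65,0],[1,0,0,0,0]])

```text
time: 10.85
position: [0.558, 0.0348, 0.2493]
tool_rot: [-0.431, 3.11, 0.0]
ft_force: [-5.2, 1.6, -1.1]
grip_width: 0.383
```

```bash
python3 s.py
```

```text
t 10.85 pos [0.558  0.0348 0.2493] yang 1.846 z [ 0.002  0.001 -1.   ] F [-5.2  1.6 -1.1] T [ 0.34  1.39 -0.01] w 0.383 q [-0.54  0.12  0.47  1.67 -0.05  1.36  1.78]
to knob in tool cm [ 5.040e+00 -1.000e-02  1.022e+01]
```

play_rows(motion=[[1,-0.57,0,-0.62,0],[1,-0.6,0,-0.6,0],[1,-0.62,0,-0.58,0],[1,-0.64,0,-0.55,0],[1,-0.66,0,-0.53,0],[1,-0.68,0,-0.5,0],[1,0,0,0,0],[1,0,0,0,0],[1,0,0,0,0],[1,0,0,0,0]])

```text
time: 12.1
position: [0.5935, 0.0443, 0.2817]
tool_rot: [-0.43, 3.112, -0.001]
ft_force: [-3.4, -2.1, -0.3]
grip_width: 0.378
```

```bash
python3 s.py;  python3 - <<'E'
from h import *
for n,(a,b,c,d) in(("scene",(200,60,430,290)),("top",(200,110,450,310))):
    i=optics.get_image(n)[b:d,a:c,::-1]
    cv2.imwrite(f"pics/{n}4.png",cv2.resize(i,None,fx=2.5,fy=2.5))
E
```

```text
t 12.1 pos [0.5935 0.0443 0.2817] yang 1.846 z [ 0. -0. -1.] F [-3.4 -2.1 -0.3] T [-0.26  0.86  0.  ] w 0.378 q [-0.53  0.19  0.47  1.53 -0.09  1.44  1.8 ]
to knob in tool cm [ 8.69  0.05 13.47]
```

View pics/scene4.png

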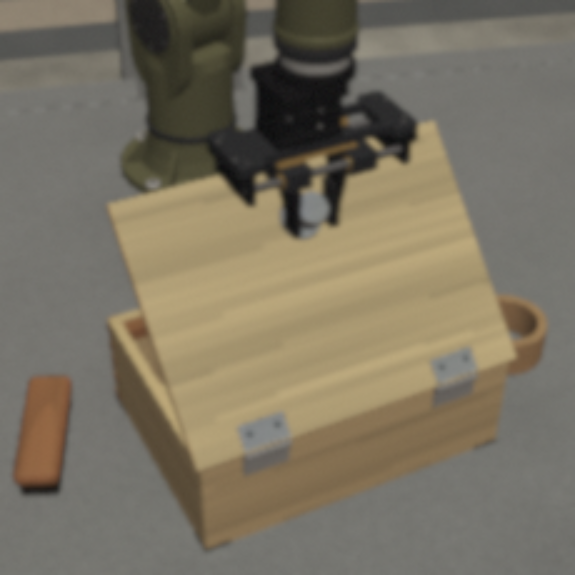

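View pics/top4.png

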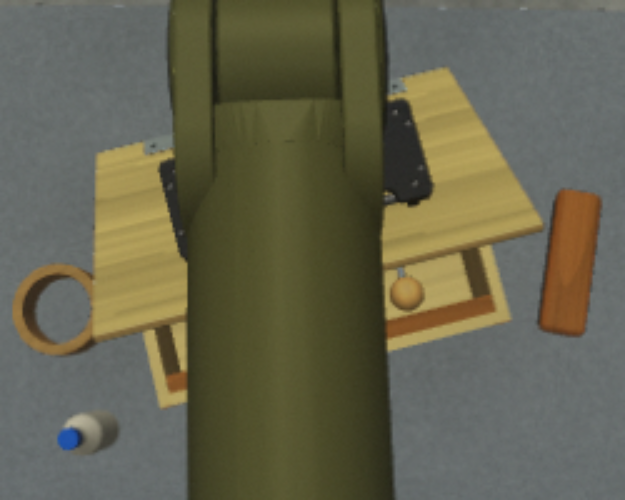

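The lid is well up and held at the knob, with its front corners at (108,205) and (437,122) in the crop. I'll check the angle, steadiness and neighbouring objects.

play_rows(motion=[[1,0,0,0,0],[1,0,0,0,0],[1,0,0,0,0],[1,0,0,0,0],[1,0,0,0,0],[1,0,0,0,0],[1,0,0,0,0],[1,0,0,0,0]])

```text
time: 13.2
position: [0.5936, 0.0444, 0.2818]
tool_rot: [-0.43, 3.112, -0.001]
ft_force: [-2.8, -3.6, -1.0]
grip_width: 0.38
```

```bash
python3 s.py;  python3 - <<'E'
from h import *
from scipy.optimize import minimize_scalar
p=np.load("p.npy");o=np.array([[108,205],[437,122]])/2.5+[200,60]
def f(t):
    L=np.array([[-.272,-.186,.01],[-.272,.186,.01]]);c,s=np.cos(t),np.sin(t)
    L=np.c_[L[:,0]*c+L[:,2]*s,L[:,1],-L[:,0]*s+L[:,2]*c]
    return ((proj("scene",chest(*p,L))-o)**2).sum()
r=minimize_scalar(f,bounds=(.2,1.2),method="bounded");print("theta",r.x,r.fun)
a=cv2.imread("pics/top0.png");b=optics.get_image("top")[:,:,::-1].copy();a4=cv2.imread("pics/top4.png")
d=cv2.absdiff(a,b).max(2)
for n,(x0,y0,x1,y1) in dict(tape=(200,210,234,256),bottle=(215,270,250,298),brush=(416,184,445,248)).items():print(n,d[y0:y1,x0:x1].mean().round(1),(d[y0:y1,x0:x1]>50).sum())
now=cv2.resize(b[110:310,200:450],None,fx=2.5,fy=2.5);print("change over 1s",(cv2.absdiff(now,a4)>40).sum())
E
```

```text
t 13.2 pos [0.5936 0.0444 0.2818] yang 1.846 z [ 0. -0. -1.] F [-2.8 -3.6 -1. ] T [-0.86  0.68  0.05] w 0.38 q [-0.53  0.19  0.47  1.53 -0.09  1.44  1.8 ]
to knob in tool cm [ 8.7   0.05 13.48]
theta 0.7672921835029639 3.855869321990512
tape 12.1 0
bottle 12.0 0
brush 12.7 2
change over 1s 0
```

The lid is steady at 0.77 rad and nothing beside the chest has moved. Handing in.

```bash
python3 -c "
from bench import ticket
print(ticket.close_job())"
```

```text
the job is handed in; nothing more can be done
None
```

The chest is open and the gripper is holding the lid up at about 0.77 rad (44 degrees). I handed the job in at about 13 s of the 51 s allowed.

- **Catch:** I tugged the knob upwards before turning it. The lid rose about 3.5 mm and stopped hard at 27 N, so it was caught. I then turned the knob 1.6 rad anticlockwise, and it came free with only about 4 N.
- **Lid:** I raised it along its hinge arc with the jaws along the hinge line. The last camera check gave 0.767 rad (to about 1 pixel), and two pictures 1 s apart showed no movement.
- **Things beside the chest:** the top view showed no shift of the bottle, brush or tape from the first picture. There was a small uniform brightness difference and two stray pixels at the brush.
- **Less certain:** the wrist force is noisy and reads only about -1 N vertically, with about 4.5 N sideways. So it does not clearly show the lid's weight. That the lid is held rests on the knob staying between the fingers (33 mm opening, 35 N grip) and the steady pictures.

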